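# True the corner of a specimen case with a square

### The job

One side of the half-built specimen case leans in. Take the square from the black mat by its red grip and press it gently, with about five newtons, into the inside corner of the case until both sides lie flush along its legs without a gap, keeping it pressed against both sides for two seconds. Then lay the square flat back on the black mat and let go, leaving the corner square; move the side only with the square and leave the other things on the bench alone.

Things in the scene. Friction and masses are not known exactly. Their poses are not given: they have to be found in the camera images.
- square: Aluminium L-shaped corner square with a red grip, loose, about 280 g, lying flat on the mat. Origin: its outer right-angle corner, on the underside. One leg runs 110 mm along its +x, the other 110 mm along its +y; legs 20 mm wide, 14 mm thick; the outer (measuring) faces are the planes y = 0 and x = 0. A web 12 mm thick fills the inner angle out to x = y = 65 mm
- boss (a point): the point on the square's red grip to take hold of: the grip is an upright post 26 x 26 mm, its faces parallel to the legs, at x = y = 46 mm in the square's frame, reaching from the web up to 60 mm above the underside; this point lies on the post's axis 45 mm above the underside; axes as the square's
- mat: thin black mat fixed to the bench, 210 x 210 mm, 3 mm thick; origin under its centre; the square starts on it and must go back on it
- case: half-built specimen case fixed to the bench: a plywood base board 186 x 186 x 10 mm with two low sides near two of its edges, a pale one (side_a) and a dark one (side_b). Origin: centre of the board's underside. The sides are 12 mm thick and stand 30 mm (dark) and 32 mm (pale) above the board
- corner (a point): nominal inside corner, on the board's top, 10 mm over the bench; axes as the case's. Pale side: inner face along +x for 157 mm, inside at y > 0. Dark side: along +y for 145 mm when true, inside at x > 0. Tacked by hand: the pale face may really lie up to 8 mm either way in y, the dark side with its hinge up to 8 mm either way in x; not measured, so feel. The square fits with its x, y along these
- side_b (a joint): angle of the dark side about the upright hinge at its corner end: 0 = square to the pale side; positive = far end leans in over the board (towards case +x), as at the start (0.08 to 0.20 rad). Stiff, 0.12 N m of friction: stays where left, can be pushed out past 0 to -0.15. Both sides are hard: 2 mm of overtravel can give over 16 N, too much. The square may rest on the board or hover
- mug: amber mug, 72 mm across, 78 mm high, loose; leave alone
- jar: small glass specimen jar with a black cap, 48 mm across, about 62 mm high, loose; leave alone
- specimen: blue-green mineral specimen about 50 x 36 x 38 mm, loose; leave alone
Mind the look-alikes: they are no part of the job. Of the things that look like the square, take the one that is farthest to the robot's right at the start.

How it is judged (in metres and radians):
On the way:
1. the square sits in the inside corner, pressed against both sides with at least 1 N each, both sides flush along it, for 1 s (contact force between square and side_a above 1 N and contact force between square and side_b above 1 N and angle between the x axis of square and the x axis of corner, either way round below 0.025 rad and horizontal distance between square and corner below 0.016 m and angle between square's own z axis and vertical below 0.06 rad and value of joint side_b between -0.025 and 0.025 rad), for 1 s.
At the end, for the whole second after the job is handed in: The dark side is within 0.025 rad of square; the square lies flat on the mat (its grip within 80 mm of the mat's centre along each mat axis), released and at rest (value of joint side_b between -0.025 and 0.025 rad and x of boss in the frame of mat between -0.08 and 0.08 m and y of boss in the frame of mat between -0.08 and 0.08 m and height (world z) of square below 0.007 m and angle between square's own z axis and vertical below 0.05 rad and linear speed of square below 0.02 m/s); the robot touches nothing.
It fails at once if the square pressed against either side of the case with more than 16 N (contact force between square and side_a above 16 N or contact force between square and side_b above 16 N).
It fails at once if the gripper pushes the case (contact force between any of the arm, the fingers and case above 2 N).
It fails at once if a bystander moved more than 15 mm (distance of any of mug, jar, specimen from where it was at the start of the episode above 0.015 m).
It also fails if it takes over 72 s, if anything falls off the work surface, if the arm or the gripper's body presses on something with over 40 N, if the wrist force passes 120 N, or if a joint passes its speed limit or range.

### The arm

A 6-joint arm with a two-finger parallel gripper is mounted at the origin on the work surface. World frame = base frame: x ahead of the robot, y to its left, z up, the work surface at z = 0. Lengths are in mm, angles in rad, forces in N, time in s.
With the tool pointing down it reaches from about 400 to 825 mm from the base axis. Payload 7 kg.
Tool frame: the origin (TCP) lies midway between the tips of the shut fingers; the grasp point (between the pads) lies 19 mm behind it; z points along the fingers, y is the direction in which the jaws open and shut (so a half turn about z gives the same grasp; the last joint's range is limited). The gripper opens to 88 mm and grips with 3 to 60 N. Pads are 19 mm wide; open, the fingers measure 130 mm over their backs; the gripper's body (78 mm by 193 mm) begins 47 mm behind the grasp point.
Start: joints at [1.436, 0.359, 0.012, 0, -1.224, -0.288], TCP at [276.969, 615.535, 226.561] pointing down, gripper open.
Joint ranges: [-3.07, 3.07], [-1.43, 2.12], [-1.02, 1.25], [-3.03, 1.67], [-3.05, -0], [-3.03, 3.03]. Speed limits (rad/s): [2.39, 2.39, 3.01, 3.14, 3.14, 3.14].

### API

Orientations are given as a unit quaternion [x, y, z, w].
In Python, from plant import * gives the robot as it stands. The module is installed in compiled form; this text tells all that it offers.
- The arm moves only by the shell command python3 -m inch 'ROWS'. ROWS is JSON, a list of rows, each a list of 7 numbers: the turn, a rotation vector about the world's x, y, z in rad, then the shift along the world's x, y, z in cm, then the gripper's target within -1 to 1 (fully open at 1, half-way at 0, shut at -1). In form: [[rx, ry, rz, dx, dy, dz, jaw], ...]. A call has 1 to 8 rows; each row shifts and turns the commanded pose from where the row before left it; what a row does not reach is not made up. A row lasts 1/12 s, in which the tool goes at most 41.7 mm and 7.16 degrees, less where a joint would pass 70% of its speed; a pose out of reach is approached as far as the arm can. A call with a gripper value outside its range is refused whole. The fingers move at their own pace and stop on an object; the grip force is fixed at half the most. Time passes only in rows, so rows that do not move let the fingers close. It gives the time, the measured TCP pose, the force and the opening at its end, in the units of the state.
- sense(): the state, without advancing time (a new reading comes with each control period).
- grab_frame(name): name is "scene" or "side" or "wrist"; returns a dict with "image" (420x560x3 uint8, red, green, blue), "range_z" (420x560 float32, mm along the optical axis (not along the pixel's ray), 0 where there is no reading), "K" (3x3 intrinsics, pixels), "R" (3x3) and "t" (3): a world point X has camera coordinates R X + t. Camera axes: x right, y down, z forward; pixel columns grow to the right and rows downward; lengths in mm; the calibration is good to about 2 mm. The wrist camera is an equidistant fisheye: a pixel r from the principal point sees the ray r / f radians off the axis. A picture is of the moment at which its call begins.
- hand_in(): hands the job in, once; it reports no verdict.
The state is a dict: "t": time; "joints": joint angles; "joint_vel": joint speeds; "joint_efforts": joint torques, N m; "tool_pos": TCP position; "eef_rot": TCP orientation; "force": force on the tool from outside, world axes, zero at the start; "ft_torque": the same for the moment, N m; "gripper_width": opening from 0.0 (shut) to 1.0 (fully open).
Only numpy, scipy, OpenCV 4.12 (cv2) and the standard library are available. Lean on these libraries where they do the work, as an engineer would, in place of code of your own. Each camera call takes 0.05 s, during which the arm holds its last target.

## Working session

There is one attempt and no reset: what is moved stays moved. The work goes in short steps, Python scripts to look and compute and a shell command to move; the robot and the scene stay as the last step left them, time stands still between calls to the robot, and variables do not carry over. Pictures are saved under pics/ and viewed, and the job is handed in when it is done.

```bash
mkdir -p pics
cat > h.py <<'E'
from plant import *
import numpy as np, cv2
def save(name,fn,crop=None,s=1):
    f=grab_frame(name); np.savez('pics/'+fn+'.npz',**f)
    im=f['image'][:,:,::-1]
    if crop: im=im[crop[1]:crop[3],crop[0]:crop[2]]
    if s!=1: im=cv2.resize(im,None,fx=s,fy=s,interpolation=cv2.INTER_CUBIC)
    cv2.imwrite('pics/'+fn+'.png',im); return f
def load(fn): return dict(np.load('pics/'+fn+'.npz'))
def crop(fn,out,c,s):
    f=load(fn); im=f['image'][:,:,::-1][c[1]:c[3],c[0]:c[2]]
    cv2.imwrite('pics/'+out+'.png',cv2.resize(im,None,fx=s,fy=s,interpolation=cv2.INTER_CUBIC))
def px(f,u,v):   # by depth
    z=f['range_z'][int(round(v)),int(round(u))]
    c=np.linalg.inv(f['K'])@[u,v,1]*z
    return f['R'].T@(c-f['t'])
def pz(f,u,v,h): # ray to plane z=h
    d=f['R'].T@(np.linalg.inv(f['K'])@[u,v,1]); o=-f['R'].T@f['t']
    return o+d*(h-o[2])/d[2]
E
python3 - <<'E'
from h import *
for n in ['scene','side','wrist']:
    f=save(n,n+'0'); print(n,f['K'].round(1).tolist(),(-f['R'].T@f['t']).round(0))
print(sense())
E
```

```text
scene [[545.2, 0.0, 285.1], [0.0, 545.2, 212.4], [0.0, 0.0, 1.0]] [1011. -466. 1126.]
side [[454.8, 0.0, 276.2], [0.0, 454.8, 213.6], [0.0, 0.0, 1.0]] [ 136. -702.  741.]
wrist [[325.2, 0.0, 281.9], [0.0, 325.2, 211.0], [0.0, 0.0, 1.0]] [351. 583. 384.]
{'t': 0.15, 'joints': array([ 1.43610166e+00,  3.59218840e-01,  1.12812012e-02, -2.84627927e-04,
       -1.22412039e+00, -2.88098397e-01]), 'joint_vel': array([-1.08920733e-03, -1.37969205e-03,  1.36906357e-03,  7.87324663e-04,
        1.41313076e-03,  6.55986469e-06]), 'joint_efforts': array([-4.44182779e-04, -5.83277428e+01,  2.93293476e+01,  7.00119406e+00,
        8.81951448e-03, -1.07423693e-04]), 'tool_pos': array([276.82149347, 615.2114396 , 225.83995956]), 'eef_rot': array([ 9.77728472e-01, -2.09872862e-01, -8.50834968e-05,  6.39248042e-04]), 'force': array([ 0.12138821,  0.80810052, -0.06898651]), 'ft_torque': array([-0.00194168, -0.04026912, -0.02582808]), 'gripper_width': 1.0018955575895243}
```

View pics/scene0.png

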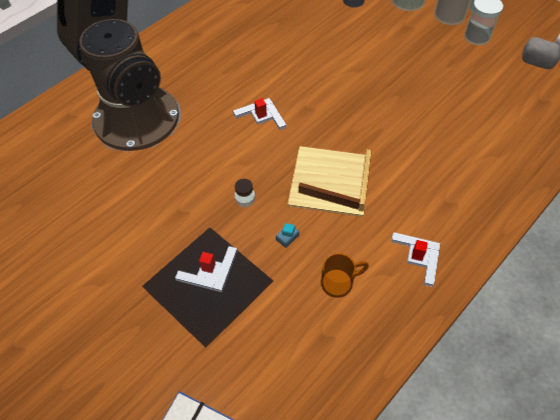

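View pics/side0.png

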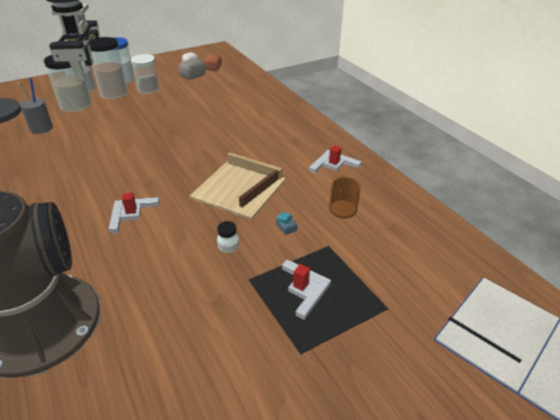

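View pics/wrist0.png

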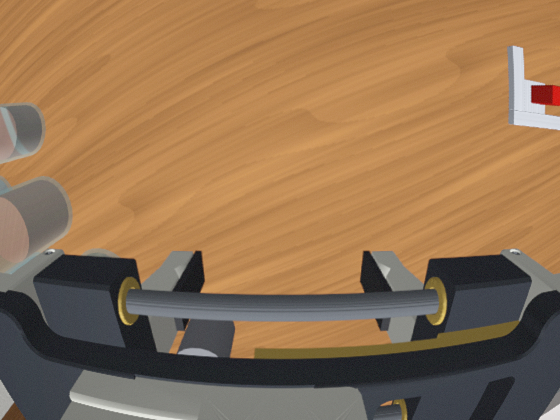

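Candidates for the square in the scene view: (262,110), (207,265) on the black mat, and (420,252). In the side view they are at (130,207), (303,283) and (335,157). I'll measure all three in y, then crop in on the choice.

Run:
```python
from h import *
f=load('scene0');g=load('side0')
for n,u,v in [('sqA',262,101),('mat',206,257),('sqC',421,245),('jar',243,185),('spec',289,229),('mug',339,262)]: print(n,px(f,u,v).round(0))
for n,u,v in [('sqA',129,197),('mat',302,271),('sqC',335,149)]: print(n,px(g,u,v).round(0))
crop('scene0','c1',(140,220,280,350),5)
crop('scene0','c2',(280,140,380,220),7)
crop('side0','c3',(240,240,390,350),5)
crop('side0','c4',(180,145,290,220),7)
```

```text
sqA [256. 240.  60.]
mat [ 496. -181.   65.]
sqC [823. 166.  62.]
jar [415.  13.  61.]
spec [570.   8.  37.]
mug [711.  19.  40.]
sqA [257. 224.  59.]
mat [ 493. -187.   62.]
sqC [818. 160.  60.]
```

View pics/c1.png

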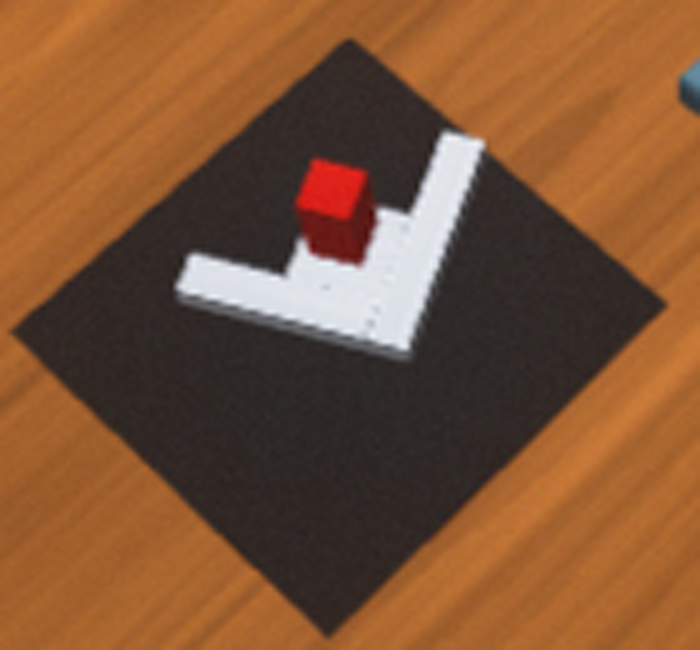

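View pics/c2.png

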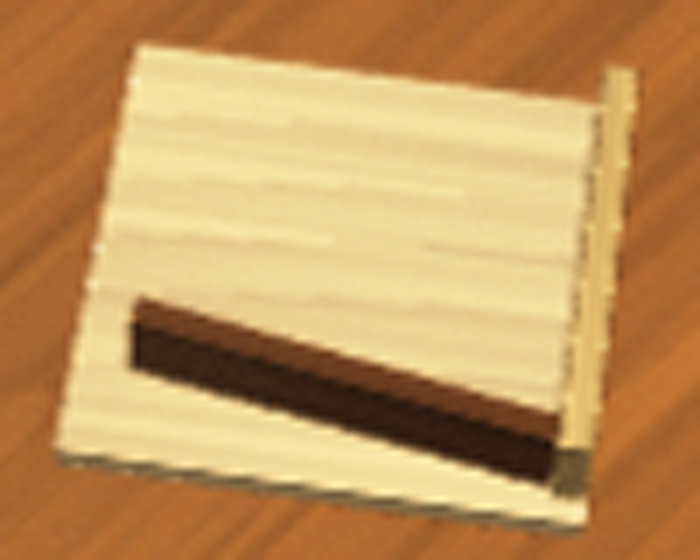

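View pics/c3.png

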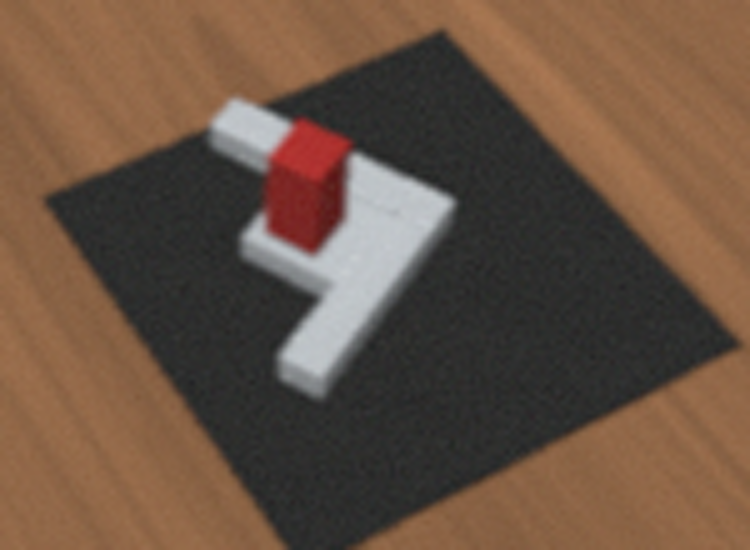

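View pics/c4.png

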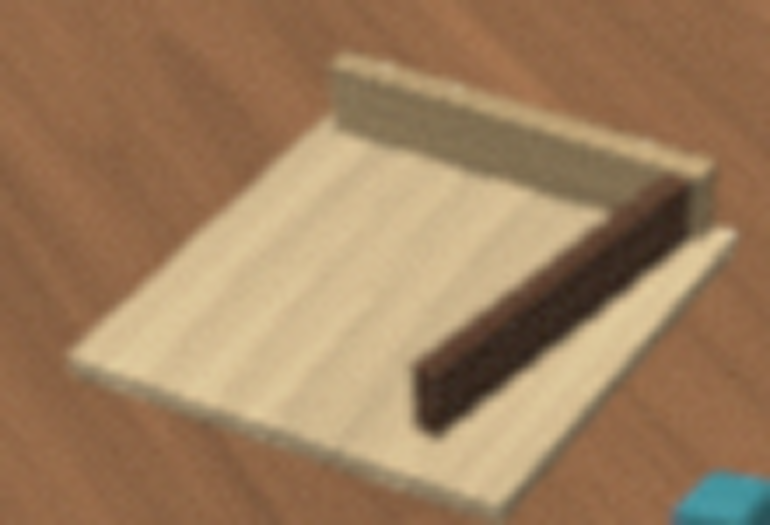

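```bash
cat > m0.py <<'E'
from h import *
f=load('scene0');g=load('side0')
def S(u,v,h,k=5,o=(140,220),c=f): return pz(c,(u+.5)/k-.5+o[0],(v+.5)/k-.5+o[1],h)[:2].round(1)
sc=lambda u,v,h:S(u,v,h); si=lambda u,v,h:S(u,v,h,5,(240,240),g)
print('mat sc',[sc(*p,3) for p in [(350,38),(665,305),(330,637),(13,330)]])
print('mat si',[si(*p,3) for p in [(443,30),(740,345),(45,200)]])
print('sq corner',sc(408,347,17),si(457,203,17))
print('sq xtip outer',sc(485,143,17),si(238,98,17)); print('xtip inner',sc(443,131,17),si(211,124,17))
print('ytip outer',sc(178,290,17),si(323,390,17)); print('ytip inner',sc(192,255,17),si(279,361,17))
print('boss top',[sc(*p,63) for p in [(313,158),(371,178),(351,218),(297,201)]],[si(*p,63) for p in [(300,117),(353,145),(320,183),(271,160)]])
cc=lambda u,v,h:S(u,v,h,7,(280,140)); ci=lambda u,v,h:S(u,v,h,7,(180,145),g)
print('board',[cc(*p,10) for p in [(138,45),(58,452),(585,525)]],[ci(*p,10) for p in [(335,122),(70,355),(500,508),(737,235)]])
print('pale top inner',cc(607,66,42),cc(553,449,42),ci(335,65,42))
print('pale inner base',cc(594,105,10),cc(560,410,10),ci(335,122,10),ci(607,213,10))
print('dark top inner edge',cc(138,297,40),cc(557,412,40), 'outer',cc(133,320,40),cc(553,446,40))
print('dark top si inner',ci(417,365,40),ci(655,182,40),'outer',ci(434,377,40),ci(688,190,40))
E
python3 m0.py
```

```text
mat sc [array([ 412.1, -103.2]), array([ 620.7, -102.2]), array([ 623.4, -309.8]), array([ 413.4, -311. ])]
mat si [array([ 619.6, -103.6]), array([ 621. , -312.6]), array([ 410.9, -106.9])]
sq corner [ 556.1 -198.9] [ 556.3 -204. ]
sq xtip outer [ 507.4 -103.8] [ 506.9 -106.5]
xtip inner [ 488.5 -112.6] [ 488.6 -114.3]
ytip outer [ 460. -250.] [ 455.9 -257.8]
ytip inner [ 451.3 -234.2] [ 448.2 -237.6]
boss top [array([ 477.7, -175.9]), array([ 504. , -165.3]), array([ 512. , -184.7]), array([ 488.5, -195.2])] [array([ 500., -166.]), array([ 510.6, -189.6]), array([ 488. , -200.5]), array([ 477.4, -180.5])]
board [array([405.8, 224.4]), array([508.4,  69.7]), array([662.7, 171.1])] [array([557.2, 315.7]), array([405.4, 222. ]), array([505.6,  66.4]), array([661.6, 167.7])]
pale top inner [555.1 312.7] [645.6 169.4] [556.  308.5]
pale inner base [549.7 317.9] [626.2 202.7] [557.2 315.7] [624.1 205.3]
dark top inner edge [498.3 121.9] [636.3 183.3] outer [503.6 113.4] [644.1 171.5]
dark top si inner [500.2 118.9] [630.  177.2] outer [502.4 109.7] [638.4 166.4]
```

Only the mat square, scene (207,265), has y = −185. The others are at y = +232 and +163, so the mat square is farthest right and the crop confirms it: a whole L with a red post. Boss at about (494.5, −182), square x axis at about 117°, case x axis at about 123°. I'll move above it, with the jaws along the square's y.

```bash
R='' ; python3 -m inch '[[0,0,-0.032,1.03,-3.8,0,1],[0,0,-0.032,1.03,-3.8,0,1],[0,0,-0.032,1.03,-3.8,0,1],[0,0,-0.032,1.03,-3.8,0,1],[0,0,-0.032,1.03,-3.8,0,1],[0,0,-0.032,1.03,-3.8,0,1],[0,0,-0.032,1.03,-3.8,0,1],[0,0,-0.032,1.03,-3.8,0,1]]'
python3 -m inch '[[0,0,-0.032,1.03,-3.8,0,1],[0,0,-0.032,1.03,-3.8,0,1],[0,0,-0.032,1.03,-3.8,0,1],[0,0,-0.032,1.03,-3.8,0,1],[0,0,-0.032,1.03,-3.8,0,1],[0,0,-0.032,1.03,-3.8,0,1],[0,0,-0.032,1.03,-3.8,0,1],[0,0,-0.032,1.03,-3.8,0,1]]'
python3 -m inch '[[0,0,-0.032,1.03,-3.8,0,1],[0,0,-0.032,1.03,-3.8,0,1],[0,0,-0.032,1.03,-3.8,0,1],[0,0,-0.032,1.03,-3.8,0,1],[0,0,-0.032,1.03,-3.8,0,1],[0,0,0,0,0,0,1],[0,0,0,0,0,0,1]]'
python3 - <<'E'
from h import *
save('wrist','w1'); save('scene','s1'); f=save('side','d1')
E
```

```text
t: 0.82
tool_pos: [359.3, 309.5, 226.5]
eef_rot: [0.943, -0.334, -0.0, -0.0]
force: [0.7, 0.2, 0.6]
gripper_width: 0.999
t: 1.48
tool_pos: [441.7, 5.6, 226.9]
eef_rot: [0.892, -0.451, 0.0, -0.0]
force: [0.8, 0.5, -0.3]
gripper_width: 1.001
t: 2.07
tool_pos: [492.9, -184.5, 225.6]
eef_rot: [0.853, -0.522, -0.001, 0.0]
force: [-0.2, 0.2, -0.7]
gripper_width: 1.001
```

View pics/w1.png

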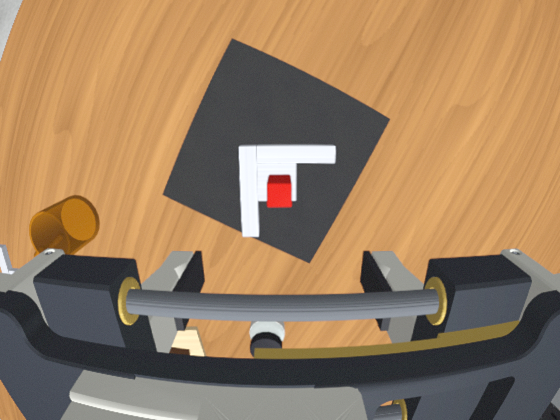

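```bash
cat >> h.py <<'E'
def wz(f,u,v,h):
    x=(u-f['K'][0,2])/f['K'][0,0]; y=(v-f['K'][1,2])/f['K'][1,1]; th=np.hypot(x,y)
    s=np.sin(th)/th if th>1e-9 else 1.
    d=f['R'].T@np.array([x*s,y*s,np.cos(th)]); o=-f['R'].T@f['t']
    return o+d*(h-o[2])/d[2]
E
python3 -c "
from h import *
crop('w1','w1c',(225,130,345,250),6)"
```

```text
(no output)
```

View pics/w1c.png

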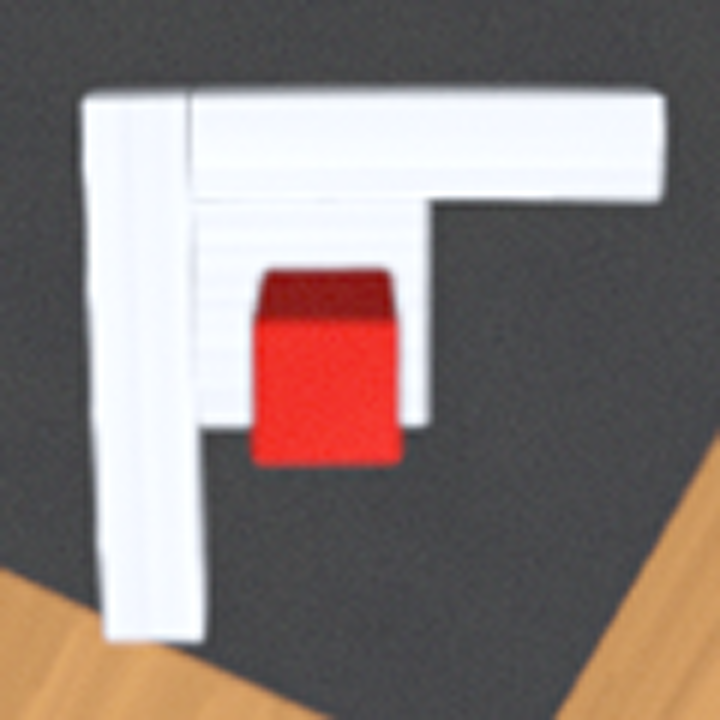

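Run:
```python
from h import *
f=load('w1')
W=lambda u,v,h: wz(f,(u+.5)/6-.5+225,(v+.5)/6-.5+130,h)[:2]
c,x,y=W(82,93,17),W(103,641,17),W(664,93,17)
ang=lambda d:np.degrees(np.arctan2(d[1],d[0]))
print(c,x,y,ang(x-c),ang(y-c),np.linalg.norm(x-c),np.linalg.norm(y-c))
t=[W(*p,63) for p in [(253,318),(398,318),(402,466),(252,466)]]; print(np.mean(t,0),ang(t[1]-t[0]),ang(t[3]-t[0]))
s=sense();q=s['eef_rot'];print(s['tool_pos'],2*np.degrees(np.arctan2(q[1],q[0]))+90)
F=load('side0')
```

```text
[ 556.0209901  -200.50599681] [ 505.21038637 -101.79799426] [ 458.01450642 -250.78188046] 117.2374475960274 -152.84284399595177 111.01795899483616 110.1496042652162
[ 493.45399048 -180.014153  ] -153.0024965684471 115.94507894334559
[ 492.93442374 -181.8562507   226.40671493] 27.30570226566168
```

Square x axis 117.2°, legs 111 and 110 mm (given 110), boss at about (494, −181), tool yaw already in line. Descending to TCP z = 29.

```bash
python3 -m inch '[[0,0,0,0.05,0.05,-3.5,1],[0,0,0,0.05,0,-3.5,1],[0,0,0,0,0,-3.5,1],[0,0,0,0,0,-3.5,1],[0,0,0,0,0,-3,1],[0,0,0,0,0,-2.7,1],[0,0,0,0,0,0,1],[0,0,0,0,0,0,1]]'; python3 -m inch '[[0,0,0,0,0,0,-1],[0,0,0,0,0,0,-1],[0,0,0,0,0,0,-1],[0,0,0,0,0,0,-1],[0,0,0,0,0,0,-1],[0,0,0,0,0,0,-1]]';python3 -m inch '[[0,0,0,0,0,0,-1],[0,0,0,0,0,0,-1],[0,0,0,0,0,0,-1],[0,0,0,0,0,0,-1]]'
```

```text
t: 2.88
tool_pos: [493.7, -180.9, 29.3]
eef_rot: [0.855, -0.519, -0.001, 0.001]
force: [0.6, -0.0, 0.5]
gripper_width: 0.999
t: 3.38
tool_pos: [494.5, -182.0, 30.1]
eef_rot: [0.854, -0.521, 0.0, -0.0]
force: [-0.6, 1.3, 0.3]
gripper_width: 0.607
t: 3.72
tool_pos: [494.3, -182.0, 29.5]
eef_rot: [0.854, -0.521, -0.0, 0.0]
force: [2.6, 1.0, -1.3]
gripper_width: 0.303
```

```bash
python3 -m inch '[[0,0,0,0,0,0.5,-1],[0,0,0,0,0,2,-1],[0,0,0,0,0,3,-1],[0,0,0,0,0,3,-1],[0,0,0,0,0,2.5,-1],[0,0,0,0,0,0,-1]]'; python3 -m inch '[[0,0,0.013,0.27,2,0,-1],[0,0,0.013,0.28,3.5,0,-1],[0,0,0.013,0.27,3.87,0,-1],[0,0,0.013,0.27,3.87,0,-1],[0,0,0.013,0.27,3.87,0,-1],[0,0,0.013,0.27,3.87,0,-1],[0,0,0.013,0.27,3.87,0,-1],[0,0,0.014,0.27,3.87,0,-1]]';python3 -m inch '[[0,0,0,0.27,3.87,0,-1],[0,0,0,0.27,3.7,0,-1],[0,0,0,0.05,2.3,0,-1],[0,0,0,0,0,0,-1],[0,0,0,0,0,0,-1],[0,0,0,0,0,0,-1]]'
python3 - <<'E'
from h import *
save('wrist','w2'); save('scene','s2'); f=save('side','d2')
s=sense();q=s['eef_rot'];print(s['tool_pos'],2*np.degrees(np.arctan2(q[1],q[0]))+90,s['force'],s['ft_torque'])
E
```

```text
t: 4.22
tool_pos: [497.1, -182.4, 144.9]
eef_rot: [0.854, -0.52, 0.004, -0.002]
force: [1.4, 0.1, -2.0]
gripper_width: 0.295
t: 4.88
tool_pos: [515.1, 106.9, 139.1]
eef_rot: [0.88, -0.475, -0.0, 0.0]
force: [1.1, 0.3, -2.3]
gripper_width: 0.295
t: 5.38
tool_pos: [521.1, 203.5, 138.7]
eef_rot: [0.88, -0.475, -0.0, 0.001]
force: [1.6, -0.6, -2.7]
gripper_width: 0.295
[521.64896478 202.86156502 139.40400087] 33.220288546726664 [-0.01820251 -0.67257575 -2.43273851] [ 0.00940326  0.02502851 -0.01979838]
```

View pics/w2.png

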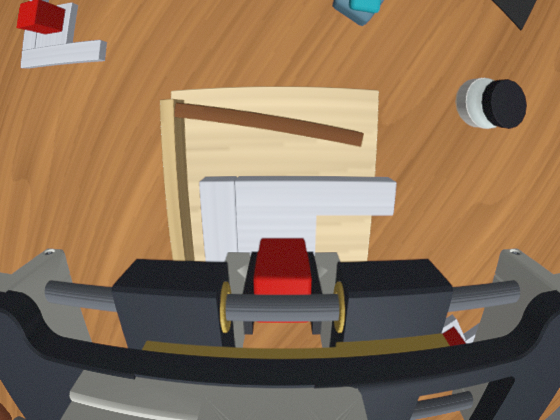

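View pics/s2.png

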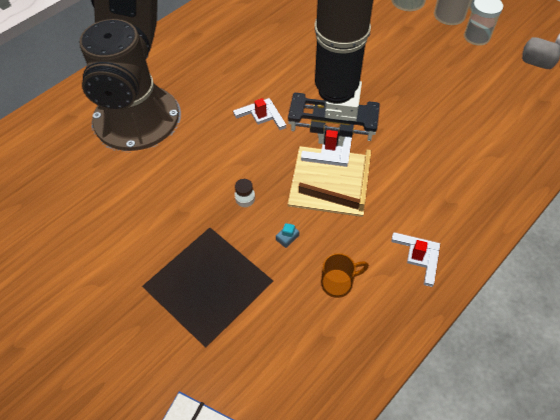

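```bash
python3 -c "
from h import *
crop('w2','w2c',(150,80,410,265),3)"
```

```text
(no output)
```

View pics/w2c.png

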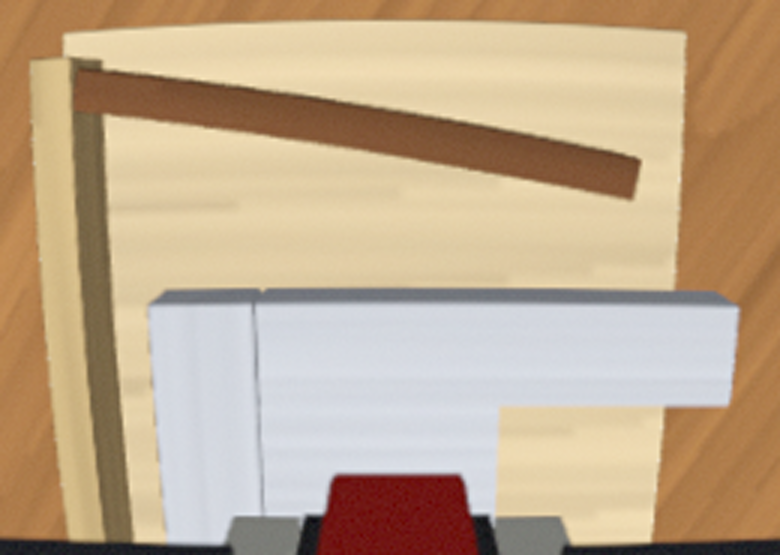

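Run:
```python
from h import *
f=load('w2')
W=lambda u,v,h: wz(f,(u+.5)/3-.5+150,(v+.5)/3-.5+80,h)[:2]
ang=lambda d:np.degrees(np.arctan2(d[1],d[0]))%360
def L(n,a,b,h):
    p,q=W(*a,h),W(*b,h); print(n,p.round(1),q.round(1),'ang',ang(q-p).round(2),'len',np.linalg.norm(q-p).round(1)); return p,q
L('board far (y)',(65,35),(685,33),10)
L('board right (-> +x)',(685,33),(661,470),10)
p=L('pale top in',(71,60),(104,540),42)
p2=L('pale base in',(104,115),(132,540),10)
d=L('dark top in',(75,110),(632,199),40)
L('dark top out',(75,70),(640,160),40)
L('sq y',(150,304),(739,306),126.9)
L('sq x',(150,304),(168,540),126.9)
th=np.radians(123.2);ux=np.array([np.cos(th),np.sin(th)]);uy=np.array([-ux[1],ux[0]])
c=W(150,304,126.9)
for k,v in [('pale',p[0]),('pale',p[1]),('paleb',p2[0]),('paleb',p2[1]),('dark0',d[0]),('dark1',d[1])]: print(k,'rel to sq corner x,y:',((v-c)@ux).round(1),((v-c)@uy).round(1))
```

```text
board far (y) [660.2 172. ] [505.5  70.8] ang 213.2 len 184.8
board right (-> +x) [505.5  70.8] [429.1 186.1] ang 123.55 len 138.3
pale top in [644.5 172.9] [569.  289.7] ang 122.87 len 139.1
pale base in [636.5 186.6] [561.3 303.3] ang 122.8 len 138.8
dark top in [637.  184.2] [497.9 123.1] ang 203.72 len 151.9
dark top out [642.7 174.9] [502.3 113.2] ang 203.71 len 153.4
sq y [582.8 191.1] [492.  131.5] ang 213.29 len 108.7
sq x [582.8 191.1] [557.  230.9] ang 123.03 len 47.4
pale rel to sq corner x,y: -49.0 -41.7
pale rel to sq corner x,y: 90.1 -42.5
paleb rel to sq corner x,y: -33.2 -42.4
paleb rel to sq corner x,y: 105.7 -43.4
dark0 rel to sq corner x,y: -35.4 -41.6
dark1 rel to sq corner x,y: -10.4 108.3
```

Square yaw 123.2° and case yaw about 123.1° (board edges 123.2 and 123.5, pale side 122.8). The dark side leans about 0.166 rad. Gaps from square to case: about 42.5 mm in −y and 35.5 mm in −x. I'll descend to hover 3 mm over the board, then approach the pale side.

```bash
cat > st.py <<'E'
from h import *
import sys
n=int(sys.argv[1]) if len(sys.argv)>1 else 4
F=[];T=[];P=[];Y=[]
for i in range(n):
    if i: grab_frame('side')
    s=sense();q=s['eef_rot'];F.append(s['force']);T.append(s['ft_torque']);P.append(s['tool_pos']);Y.append(2*np.degrees(np.arctan2(q[1],q[0]))+90)
th=np.radians(123.1);ux=np.array([np.cos(th),np.sin(th),0]);uy=np.array([-ux[1],ux[0],0])
F=np.array(F);P=np.array(P);p=P.mean(0)-[570,195,0]
print('t',round(s['t'],2),'F case x,y,z',[(F@a).mean().round(2) for a in (ux,uy)],F[:,2].mean().round(2),'std',F.std(0).round(1),'T',np.mean(T,0).round(3),'p case',(p@ux).round(1),(p@uy).round(1),p[2].round(1),'yaw',np.mean(Y).round(2),'w',round(s['gripper_width'],3))
E
python3 st.py
python3 -m inch '[[0,0,0,0,0,-2,-1],[0,0,0,0,0,-3,-1],[0,0,0,0,0,-2.5,-1],[0,0,0,0,0,-1.7,-1],[0,0,0,0,0,-0.7,-1],[0,0,0,0,0,0,-1],[0,0,0,0,0,0,-1]]'; python3 st.py 6
python3 -m inch '[[0,0,0,0.84,0.55,0,-1],[0,0,0,0.84,0.55,0,-1],[0,0,0,0.67,0.44,0,-1],[0,0,0,0.5,0.33,0,-1],[0,0,0,0,0,0,-1],[0,0,0,0,0,0,-1]]'; python3 st.py 6
```

```text
t 5.68 F case x,y,z [np.float64(0.04), np.float64(-0.09)] -2.52 std [0.4 0.5 0.3] T [0.042 0.016 0.003] p case 33.0 36.0 139.6 yaw 33.22 w 0.297
t: 6.27
tool_pos: [522.4, 203.9, 41.1]
eef_rot: [0.88, -0.475, 0.0, -0.0]
force: [1.2, 0.2, -1.7]
gripper_width: 0.293
t 6.52 F case x,y,z [np.float64(-0.1), np.float64(-0.29)] -2.15 std [0.6 0.5 0.3] T [ 0.084 -0.017 -0.006] p case 33.7 34.6 41.7 yaw 33.29 w 0.295
t: 7.02
tool_pos: [550.5, 222.7, 40.1]
eef_rot: [0.88, -0.475, -0.0, 0.0]
force: [-0.6, 0.2, -2.9]
gripper_width: 0.299
t 7.27 F case x,y,z [np.float64(0.12), np.float64(0.11)] -2.58 std [0.5 0.6 0.3] T [0.028 0.031 0.014] p case 33.8 1.7 40.3 yaw 33.28 w 0.293
```

```bash
python3 -m inch '[[0,0,0,0.168,0.109,0,-1],[0,0,0,0.168,0.109,0,-1],[0,0,0,0.042,0.027,0,-1],[0,0,0,0.042,0.027,0,-1],[0,0,0,0,0,0,-1]]'; python3 st.py 4
python3 -m inch '[[0,0,0,0.042,0.027,0,-1],[0,0,0,0.042,0.027,0,-1],[0,0,0,0,0,0,-1]]'; python3 st.py 4
```

```text
t: 7.68
tool_pos: [554.7, 225.4, 40.6]
eef_rot: [0.88, -0.475, 0.0, -0.0]
force: [-0.0, 0.0, -3.1]
gripper_width: 0.295
t 7.83 F case x,y,z [np.float64(0.14), np.float64(-0.03)] -2.65 std [0.3 0.1 0.4] T [0.037 0.003 0.018] p case 33.9 -3.7 40.5 yaw 33.29 w 0.293
t: 8.08
tool_pos: [555.4, 226.0, 40.6]
eef_rot: [0.88, -0.475, -0.0, 0.0]
force: [0.2, 0.0, -2.4]
gripper_width: 0.291
t 8.23 F case x,y,z [np.float64(0.2), np.float64(-0.04)] -2.76 std [0.2 0.3 0.4] T [0.065 0.021 0.019] p case 33.9 -4.7 40.6 yaw 33.29 w 0.291
```

```bash
python3 -m inch '[[0,0,0,0.042,0.027,0,-1],[0,0,0,0.042,0.027,0,-1],[0,0,0,0,0,0,-1]]'; python3 st.py 3
python3 -m inch '[[0,0,0,0.042,0.027,0,-1],[0,0,0,0,0,0,-1]]'; python3 st.py 3
```

```text
t: 8.48
tool_pos: [555.6, 225.9, 40.3]
eef_rot: [0.88, -0.475, -0.0, 0.001]
force: [-1.9, -1.3, -0.8]
gripper_width: 0.298
t 8.58 F case x,y,z [np.float64(0.85), np.float64(3.1)] -1.19 std [0.8 0.3 0.4] T [-0.421  1.251 -0.108] p case 33.8 -4.8 40.4 yaw 33.27 w 0.297
t: 8.75
tool_pos: [555.7, 226.0, 40.2]
eef_rot: [0.88, -0.475, -0.001, 0.001]
force: [-5.5, -1.4, 0.1]
gripper_width: 0.294
t 8.85 F case x,y,z [np.float64(1.19), np.float64(5.55)] 0.15 std [0.4 0.5 0.3] T [-0.667  1.896 -0.16 ] p case 33.8 -4.9 40.3 yaw 33.26 w 0.295
```

Pale contact at 5.5 N. The moment puts the contact near the corner end, so I'll turn the square slightly clockwise.

```bash
python3 -m inch '[[0,0,-0.005,0,0,0,-1],[0,0,0,0,0,0,-1]]'; python3 st.py 4
python3 -m inch '[[0,0,-0.005,0,0,0,-1],[0,0,0,0,0,0,-1]]'; python3 st.py 4
```

```text
t: 9.02
tool_pos: [555.7, 226.1, 40.2]
eef_rot: [0.879, -0.477, -0.001, 0.001]
force: [-5.6, -1.9, -0.2]
gripper_width: 0.297
t 9.17 F case x,y,z [np.float64(1.71), np.float64(5.37)] -0.46 std [0.3 0.4 0.3] T [-0.589  1.868  0.115] p case 33.8 -4.9 40.2 yaw 33.0 w 0.294
t: 9.33
tool_pos: [555.5, 226.0, 40.1]
eef_rot: [0.878, -0.479, -0.001, 0.001]
force: [-6.0, -0.2, -0.3]
gripper_width: 0.29
t 9.48 F case x,y,z [np.float64(1.75), np.float64(5.19)] -0.42 std [0.5 0.8 0.2] T [-0.467  2.01   0.381] p case 33.9 -4.9 40.2 yaw 32.74 w 0.292
```

```bash
python3 -m inch '[[0,0,0.005,-0.126,-0.082,0,-1],[0,0,0,0,0,0,-1],[0,0,0,0.164,-0.251,0,-1],[0,0,0,0.164,-0.251,0,-1],[0,0,0,0.164,-0.251,0,-1],[0,0,0,0.164,-0.251,0,-1],[0,0,0,0,0,0,-1],[0,0,0,0,0,0,-1]]'; python3 st.py 4
python3 -m inch '[[0,0,0,0.082,-0.126,0,-1],[0,0,0,0.082,-0.126,0,-1],[0,0,0,0.082,-0.126,0,-1],[0,0,0,0.082,-0.126,0,-1],[0,0,0,0,0,0,-1]]'; python3 st.py 4
```

```text
t: 10.15
tool_pos: [562.3, 215.5, 40.6]
eef_rot: [0.879, -0.477, 0.0, -0.0]
force: [0.5, -1.6, -1.7]
gripper_width: 0.297
t 10.3 F case x,y,z [np.float64(-0.76), np.float64(0.85)] -1.95 std [0.6 0.4 0.2] T [-0.312  0.186  0.003] p case 21.6 -4.8 40.6 yaw 32.98 w 0.293
t: 10.72
tool_pos: [565.4, 210.7, 40.6]
eef_rot: [0.879, -0.477, -0.0, -0.0]
force: [-0.8, 0.9, -1.4]
gripper_width: 0.296
t 10.87 F case x,y,z [np.float64(0.81), np.float64(0.6)] -2.11 std [0.2 0.3 0.5] T [ 0.14   0.338 -0.047] p case 15.8 -4.7 40.6 yaw 32.99 w 0.295
```

```bash
python3 -m inch '[[0,0,0,-0.042,-0.027,0,-1],[0,0,0,0.055,-0.084,0,-1],[0,0,0,0.055,-0.084,0,-1],[0,0,0,0.055,-0.084,0,-1],[0,0,0,0.055,-0.084,0,-1],[0,0,0,0.055,-0.084,0,-1],[0,0,0,0,0,0,-1]]'; python3 st.py 3
python3 -m inch '[[0,0,0,0.055,-0.084,0,-1],[0,0,0,0.055,-0.084,0,-1],[0,0,0,0.055,-0.084,0,-1],[0,0,0,0.055,-0.084,0,-1],[0,0,0,0.055,-0.084,0,-1],[0,0,0,0,0,0,-1]]'; python3 st.py 3
```

```text
t: 11.45
tool_pos: [567.6, 206.1, 40.5]
eef_rot: [0.879, -0.477, -0.0, 0.0]
force: [-1.4, -0.5, -1.6]
gripper_width: 0.291
t 11.55 F case x,y,z [np.float64(0.61), np.float64(1.03)] -2.6 std [0.2 0.4 0.8] T [ 0.229  0.315 -0.049] p case 10.6 -4.1 40.5 yaw 32.99 w 0.294
t: 12.05
tool_pos: [570.4, 202.0, 40.5]
eef_rot: [0.879, -0.477, -0.0, 0.0]
force: [-1.3, 0.2, -2.3]
gripper_width: 0.293
t 12.15 F case x,y,z [np.float64(0.52), np.float64(0.77)] -2.5 std [0.3 0.6 0.3] T [ 0.196  0.325 -0.022] p case 5.6 -4.2 40.5 yaw 33.0 w 0.298
```

Run:
```python
from h import *
save('wrist','w3',(120,60,440,300),2.4)
```

```text
(no output)
```

View pics/w3.png

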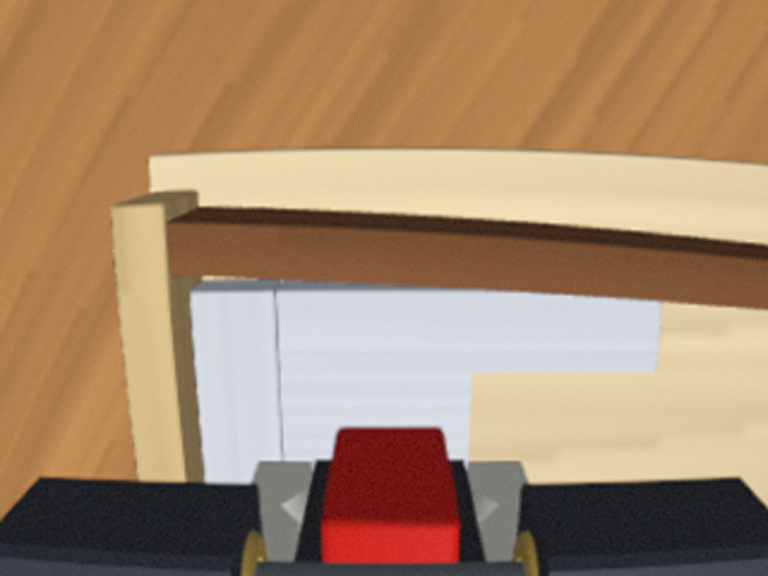

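The view shows the square's far tip, near (655,300), pushing the dark side, with the remaining wedge-shaped gap at the hinge end. Creeping on.

```bash
python3 -m inch '[[0,0,0,0.055,-0.084,0,-1],[0,0,0,0.055,-0.084,0,-1],[0,0,0,0.055,-0.084,0,-1],[0,0,0,0,0,0,-1]]'; python3 st.py 3
python3 -m inch '[[0,0,0,0.027,-0.042,0,-1],[0,0,0,0.027,-0.042,0,-1],[0,0,0,0,0,0,-1]]'; python3 st.py 3
```

```text
t: 12.53
tool_pos: [572.1, 199.5, 40.6]
eef_rot: [0.879, -0.477, 0.0, -0.0]
force: [-0.6, 1.0, -2.3]
gripper_width: 0.293
t 12.63 F case x,y,z [np.float64(1.17), np.float64(-0.07)] -2.62 std [0.4 0.1 0.2] T [ 0.205  0.266 -0.035] p case 2.7 -4.2 40.6 yaw 33.0 w 0.292
t: 12.88
tool_pos: [572.6, 198.7, 40.6]
eef_rot: [0.879, -0.477, 0.0, 0.0]
force: [-1.3, 1.4, -2.5]
gripper_width: 0.296
t 12.98 F case x,y,z [np.float64(1.09), np.float64(0.21)] -2.36 std [0.5 0.4 0.1] T [ 0.322  0.332 -0.069] p case 1.7 -4.2 40.6 yaw 33.0 w 0.293
```

```bash
python3 -m inch '[[0,0,0,0.027,-0.042,0,-1],[0,0,0,0.027,-0.042,0,-1],[0,0,0,0,0,0,-1]]'; python3 st.py 3
python3 -m inch '[[0,0,0,0.027,-0.042,0,-1],[0,0,0,0.027,-0.042,0,-1],[0,0,0,0,0,0,-1]]'; python3 st.py 3
```

```text
t: 13.23
tool_pos: [573.1, 197.9, 40.6]
eef_rot: [0.879, -0.477, 0.0, -0.0]
force: [-0.7, 0.6, -2.4]
gripper_width: 0.296
t 13.33 F case x,y,z [np.float64(1.21), np.float64(0.55)] -2.3 std [0.4 0.1 0.1] T [ 0.301  0.319 -0.07 ] p case 0.8 -4.2 40.6 yaw 33.0 w 0.294
t: 13.58
tool_pos: [573.4, 197.4, 40.6]
eef_rot: [0.879, -0.477, -0.0, -0.0]
force: [-3.3, 2.5, -0.9]
gripper_width: 0.294
t 13.68 F case x,y,z [np.float64(4.12), np.float64(1.47)] -1.11 std [0.1 0.1 0.4] T [1.286 1.334 0.039] p case 0.2 -4.1 40.6 yaw 33.01 w 0.296
```

```bash
python3 -m inch '[[0,0,0,0.034,0.022,0,-1],[0,0,0,0.034,0.022,0,-1],[0,0,0,0,0,0,-1]]'; python3 st.py 3
python3 -m inch '[[0,0,0,0.025,0.016,0,-1],[0,0,0,0.008,-0.013,0,-1],[0,0,0,0,0,0,-1]]'; python3 st.py 3
```

```text
t: 13.93
tool_pos: [573.5, 197.5, 40.4]
eef_rot: [0.879, -0.477, -0.0, 0.0]
force: [-5.7, 3.5, -0.3]
gripper_width: 0.295
t 14.03 F case x,y,z [np.float64(5.61), np.float64(2.58)] -0.47 std [0.3 0.2 0.2] T [1.238 1.906 0.028] p case 0.2 -4.4 40.4 yaw 33.0 w 0.295
t: 14.28
tool_pos: [573.7, 197.6, 40.3]
eef_rot: [0.879, -0.477, -0.001, 0.0]
force: [-5.6, 3.3, -0.6]
gripper_width: 0.293
t 14.38 F case x,y,z [np.float64(5.65), np.float64(3.11)] -0.17 std [0.3 0.2 0.3] T [1.423 2.156 0.034] p case 0.1 -4.5 40.3 yaw 33.0 w 0.292
```

```bash
python3 -m inch '[[0,0,0,0.034,0.022,0,-1],[0,0,0,0,0,0,-1]]'; python3 st.py 3
python3 -m inch '[[0,0,0,0.025,0.016,0,-1],[0,0,0,0,0,0,-1]]'; python3 st.py 4
python3 - <<'E'
from h import *
save('wrist','w4',(120,60,440,300),2.4); save('side','d4',(170,130,300,230),6)
E
```

```text
t: 14.55
tool_pos: [573.8, 197.7, 40.2]
eef_rot: [0.879, -0.477, -0.001, 0.001]
force: [-6.2, 3.9, 0.2]
gripper_width: 0.297
t 14.65 F case x,y,z [np.float64(6.7), np.float64(2.83)] -0.35 std [0.1 0.3 0.4] T [1.357 2.258 0.006] p case 0.1 -4.7 40.2 yaw 32.99 w 0.292
t: 14.82
tool_pos: [573.9, 197.7, 40.1]
eef_rot: [0.879, -0.477, -0.001, 0.001]
force: [-6.8, 3.7, -0.1]
gripper_width: 0.297
t 14.97 F case x,y,z [np.float64(6.5), np.float64(3.34)] -0.43 std [0.5 0.3 0.6] T [1.305 2.378 0.028] p case 0.1 -4.8 40.1 yaw 32.99 w 0.296
```

View pics/w4.png

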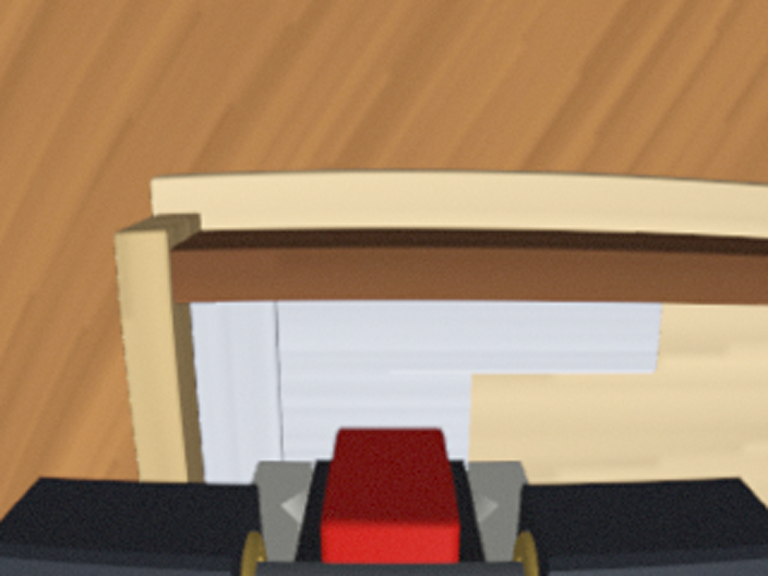

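View pics/d4.png

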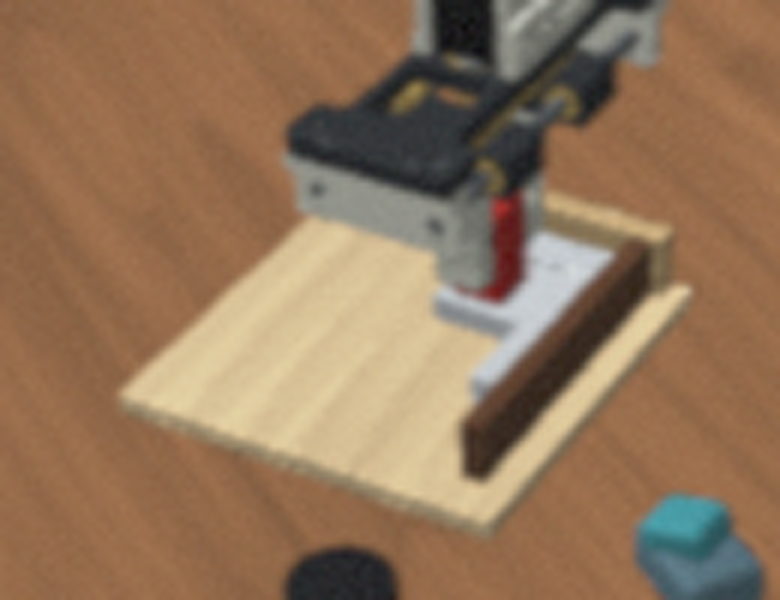

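```bash
python3 -m inch '[[0,0,0,0.023,0.039,0,-1],[0,0,0,0,0,0,-1]]'; python3 st.py 3
python3 -m inch '[[0,0,0,0.034,0.022,0,-1],[0,0,0,0,0,0,-1]]'; python3 st.py 4
```

```text
t: 15.23
tool_pos: [574.1, 197.8, 40.1]
eef_rot: [0.879, -0.477, -0.001, 0.001]
force: [-6.9, 2.2, -0.3]
gripper_width: 0.293
t 15.33 F case x,y,z [np.float64(5.03), np.float64(4.22)] -0.49 std [0.6 0.4 0.4] T [0.891 2.327 0.051] p case 0.1 -4.9 40.1 yaw 32.99 w 0.295
t: 15.5
tool_pos: [574.1, 197.8, 40.0]
eef_rot: [0.879, -0.477, -0.001, 0.001]
force: [-6.9, 1.8, 0.6]
gripper_width: 0.298
t 15.65 F case x,y,z [np.float64(5.39), np.float64(4.96)] 0.06 std [0.2 0.1 0.3] T [0.761 2.667 0.102] p case 0.1 -4.9 40.0 yaw 32.99 w 0.291
```

```bash
python3 -m inch '[[0,0,0,0.02,0.013,0,-1],[0,0,0,0,0,0,-1],[0,0,0,0,0,0,-1],[0,0,0,0,0,0,-1],[0,0,0,0,0,0,-1],[0,0,0,0,0,0,-1],[0,0,0,0,0,0,-1],[0,0,0,0,0,0,-1]]'; python3 st.py 4
python3 -m inch '[[0,0,0,0,0,0,-1],[0,0,0,0,0,0,-1],[0,0,0,0,0,0,-1],[0,0,0,0,0,0,-1],[0,0,0,0,0,0,-1],[0,0,0,0,0,0,-1],[0,0,0,0,0,0,-1],[0,0,0,0,0,0,-1]]';python3 -m inch '[[0,0,0,0,0,0,-1],[0,0,0,0,0,0,-1],[0,0,0,0,0,0,-1],[0,0,0,0,0,0,-1],[0,0,0,0,0,0,-1],[0,0,0,0,0,0,-1],[0,0,0,0,0,0,-1],[0,0,0,0,0,0,-1]]'
python3 -m inch '[[0,0,0,0,0,0,-1],[0,0,0,0,0,0,-1],[0,0,0,0,0,0,-1],[0,0,0,0,0,0,-1],[0,0,0,0,0,0,-1],[0,0,0,0,0,0,-1],[0,0,0,0,0,0,-1],[0,0,0,0,0,0,-1]]'; python3 st.py 6;python3 - <<'E'
from h import *
save('wrist','w5',(120,60,440,300),2.4);s=sense();q=s['eef_rot'];from scipy.spatial.transform import Rotation as R
print('tilt',np.degrees(np.arccos(-R.from_quat(q).as_matrix()[2,2])))
f=load('w5')
E
```

```text
t: 16.32
tool_pos: [574.1, 197.8, 40.0]
eef_rot: [0.879, -0.477, -0.001, 0.002]
force: [-7.5, 1.7, 1.7]
gripper_width: 0.296
t 16.47 F case x,y,z [np.float64(5.73), np.float64(5.72)] 0.94 std [0.6 0.3 0.5] T [0.671 2.887 0.101] p case 0.1 -5.0 40.0 yaw 32.99 w 0.293
t: 17.13
tool_pos: [574.1, 197.8, 40.0]
eef_rot: [0.879, -0.477, -0.001, 0.002]
force: [-8.6, 1.2, 1.5]
gripper_width: 0.296
t: 17.8
tool_pos: [574.1, 197.8, 40.1]
eef_rot: [0.879, -0.477, -0.001, 0.001]
force: [-8.3, 1.8, -0.1]
gripper_width: 0.295
t: 18.47
tool_pos: [574.1, 197.8, 40.0]
eef_rot: [0.879, -0.477, -0.001, 0.002]
force: [-8.0, 2.0, 0.5]
gripper_width: 0.297
t 18.72 F case x,y,z [np.float64(5.51), np.float64(5.63)] 0.56 std [0.4 0.4 0.5] T [0.686 2.912 0.104] p case 0.1 -5.0 40.0 yaw 32.99 w 0.294
tilt 0.21163651837645303
```

View pics/w5.png

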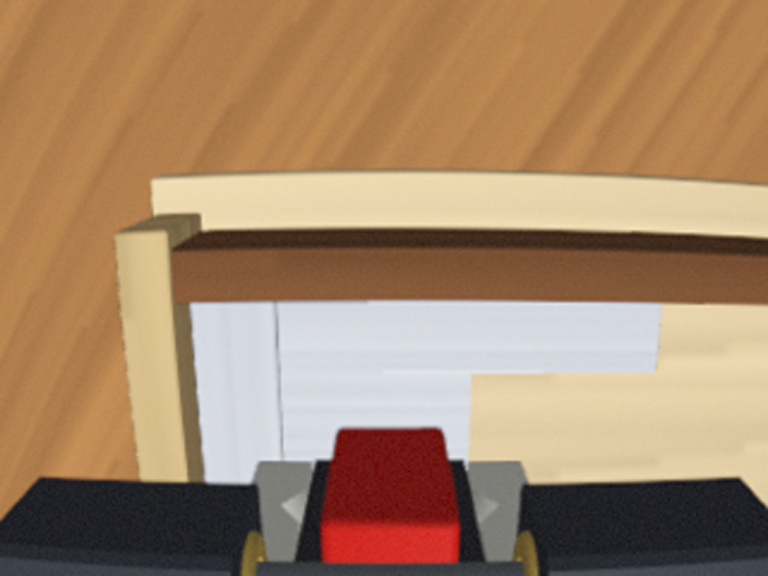

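Run:
```python
from h import *
f=load('w5'); crop('w5','w5b',(150,120,450,200),2.6)
W=lambda u,v,h: wz(f,(u+.5)/2.4-.5+120,(v+.5)/2.4-.5+60,h)[:2]
ang=lambda a,b:(np.degrees(np.arctan2(*(b-a)[::-1]))%360).round(2)
print('board',ang(W(152,178,10),W(765,184,10)),'dark in',ang(W(178,302,40),W(765,304,40)),'dark out',ang(W(205,231,40),W(765,238,40)),
'pale',ang(W(172,300,42),W(190,478,42)))
```

```text
board 213.29 dark in 213.11 dark out 213.09 pale 123.65
```

View pics/w5b.png

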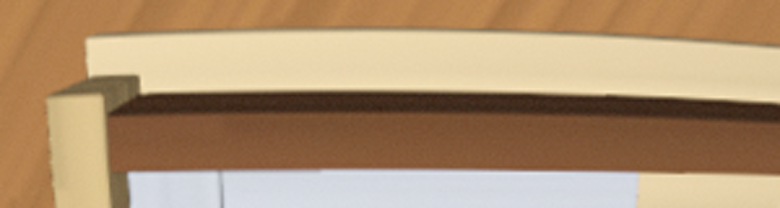

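Flush: the dark side is at 213.1°, against 213.3° for the board edge and about 213.0° for the tool. Backing off along the diagonal, then lifting.

```bash
python3 -m inch '[[0,0,0,-0.138,0.029,0,-1],[0,0,0,-0.138,0.029,0,-1],[0,0,0,-0.276,0.058,0,-1],[0,0,0,-0.55,0.116,0,-1],[0,0,0,-0.55,0.116,0,-1],[0,0,0,0,0,0,-1]]'; python3 st.py 3
python3 -m inch '[[0,0,0,0,0,1,-1],[0,0,0,0,0,2,-1],[0,0,0,0,0,3,-1],[0,0,0,0,0,3,-1],[0,0,0,0,0,2,-1],[0,0,0,0,0,0,-1]]'
python3 - <<'E'
from h import *
save('wrist','w6',(120,60,440,300),2.4)
E
```

```text
t: 19.27
tool_pos: [558.4, 202.3, 40.6]
eef_rot: [0.879, -0.477, -0.0, 0.0]
force: [-0.7, -0.5, -2.7]
gripper_width: 0.293
t 19.37 F case x,y,z [np.float64(-0.11), np.float64(0.11)] -2.74 std [0.5 0.3 0.1] T [ 0.023 -0.032  0.011] p case 12.2 5.3 40.7 yaw 33.03 w 0.294
t: 19.87
tool_pos: [562.3, 203.6, 156.7]
eef_rot: [0.879, -0.477, 0.002, -0.004]
force: [1.1, 0.7, -2.4]
gripper_width: 0.298
```

View pics/w6.png

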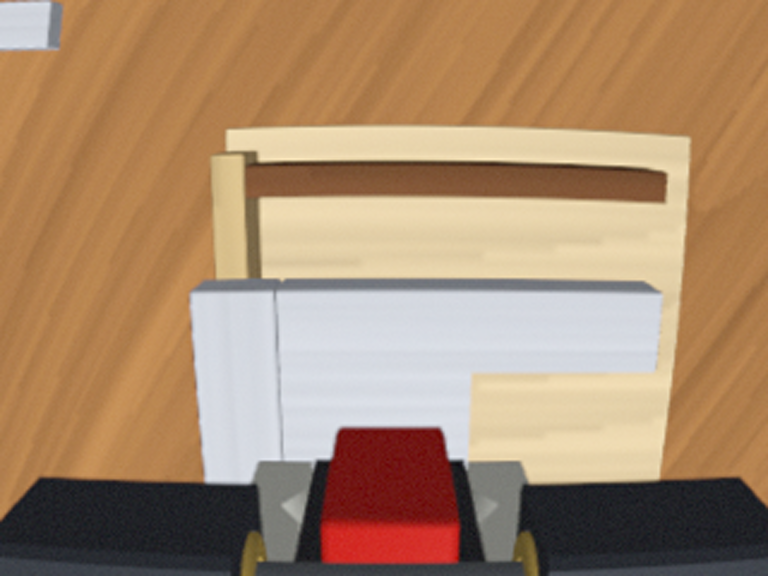

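The dark side stayed parallel to the board edge (both run straight across at v≈165 and v≈130). Returning to the mat.

```bash
python3 -m inch '[[0,0,0,-0.62,-2.5,0,-1],[0,0,0,-0.62,-3.5,0,-1],[0,0,0,-0.62,-3.9,0,-1],[0,0,0,-0.62,-3.9,0,-1],[0,0,0,-0.62,-3.9,0,-1],[0,0,0,-0.62,-3.9,0,-1],[0,0,0,-0.62,-3.9,0,-1],[0,0,0,-0.62,-3.9,0,-1]]'; python3 -m inch '[[0,0,0,-0.62,-3.9,0,-1],[0,0,0,-0.62,-3.5,0,-1],[0,0,0,-0.6,-2.9,0,-1],[0,0,0,0,0,0,-1],[0,0,0,0,0,0,-1],[0,0,0,0,0,0,-1]]'; python3 st.py 4
python3 -m inch '[[0,0,0,0,0,-2,-1],[0,0,0,0,0,-3,-1],[0,0,0,0,0,-3,-1],[0,0,0,0,0,-2,-1],[0,0,0,0,0,0,-1],[0,0,0,0,0,0,-1],[0,0,0,0,0,0,-1]]'; python3 st.py 4
python3 - <<'E'
from h import *
save('scene','s7',(120,200,320,350),4)
E
```

```text
t: 20.58
tool_pos: [508.5, -93.6, 149.9]
eef_rot: [0.879, -0.477, -0.001, 0.0]
force: [0.7, -0.7, -2.5]
gripper_width: 0.296
t: 21.08
tool_pos: [490.9, -194.9, 149.9]
eef_rot: [0.879, -0.478, -0.001, 0.0]
force: [0.5, 0.6, -2.7]
gripper_width: 0.293
t 21.23 F case x,y,z [np.float64(0.33), np.float64(-0.29)] -2.92 std [0.3 0.4 0.3] T [0.095 0.    0.014] p case -283.2 278.5 150.1 yaw 33.02 w 0.295
t: 21.82
tool_pos: [492.7, -194.5, 51.8]
eef_rot: [0.879, -0.476, 0.001, -0.0]
force: [0.4, -0.0, -2.2]
gripper_width: 0.298
t 21.97 F case x,y,z [np.float64(-0.12), np.float64(-0.3)] -2.37 std [0.5 0.5 0.3] T [0.034 0.01  0.017] p case -284.2 277.4 52.1 yaw 33.06 w 0.295
```

View pics/s7.png

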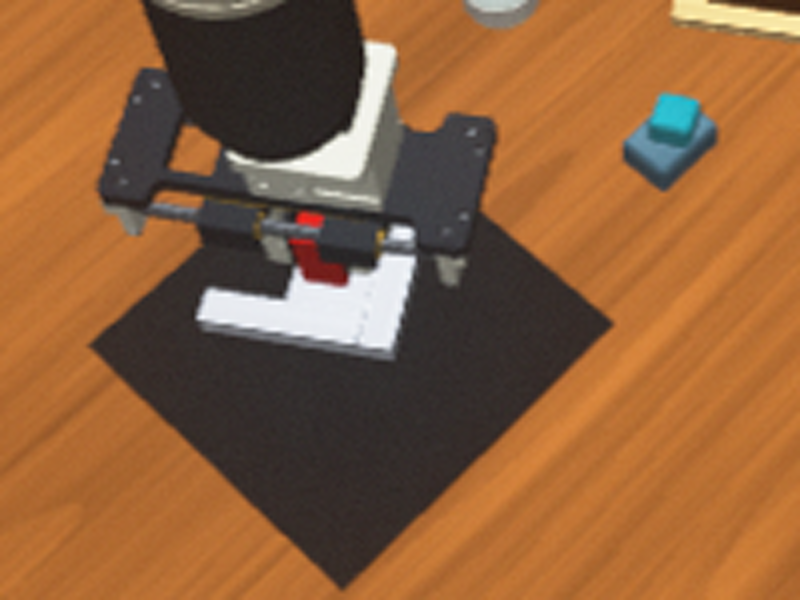

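```bash
python3 -m inch '[[0,0,0,0,0,-1,-1],[0,0,0,0,0,-0.7,-1],[0,0,0,0,0,-0.3,-1],[0,0,0,0,0,0,-1],[0,0,0,0,0,0,-1]]'; python3 st.py 3
python3 -m inch '[[0,0,0,0,0,-0.1,-1],[0,0,0,0,0,-0.1,-1],[0,0,0,0,0,0,-1]]'; python3 st.py 3
```

```text
t: 22.43
tool_pos: [491.1, -194.9, 30.0]
eef_rot: [0.879, -0.477, -0.0, 0.0]
force: [0.2, -0.6, -3.4]
gripper_width: 0.296
t 22.53 F case x,y,z [np.float64(0.08), np.float64(0.14)] -3.03 std [0.3 0.6 0.3] T [ 0.05  -0.001  0.025] p case -283.6 278.9 30.2 yaw 33.0 w 0.296
t: 22.78
tool_pos: [491.6, -194.9, 29.4]
eef_rot: [0.879, -0.477, 0.0, 0.0]
force: [-2.8, 1.8, 8.7]
gripper_width: 0.295
t 22.88 F case x,y,z [np.float64(3.35), np.float64(1.05)] 8.1 std [0.1 0.4 0.5] T [ 0.711  1.253 -0.051] p case -283.8 278.6 29.4 yaw 33.02 w 0.297
```

Touched down on the mat. Easing off 1 mm, opening, then rising.

```bash
python3 -m inch '[[0,0,0,0,0,0.1,-1],[0,0,0,0,0,0,0],[0,0,0,0,0,0,0.5],[0,0,0,0,0,0,1],[0,0,0,0,0,0,1],[0,0,0,0,0,0,1],[0,0,0,0,0,0,1],[0,0,0,0,0,0,1]]'; python3 -m inch '[[0,0,0,0,0,0,1],[0,0,0,0,0,0,1],[0,0,0,0,0,0,1],[0,0,0,0,0,0,1]]'
```

```text
t: 23.55
tool_pos: [491.5, -194.9, 29.5]
eef_rot: [0.879, -0.477, 0.0, 0.0]
force: [-0.3, 0.1, -0.4]
gripper_width: 0.765
t: 23.88
tool_pos: [491.5, -194.8, 29.5]
eef_rot: [0.879, -0.477, -0.0, 0.0]
force: [-0.1, 0.2, 0.0]
gripper_width: 0.991
```

```bash
python3 -m inch '[[0,0,0,0,0,1,1],[0,0,0,0,0,2.5,1],[0,0,0,0,0,3.5,1],[0,0,0,0,0,4,1],[0,0,0,0,0,4,1],[0,0,0,0,0,4,1],[0,0,0,0,0,0,1],[0,0,0,0,0,0,1]]'
python3 - <<'E'
from h import *
save('wrist','w8'); save('scene','s8'); save('side','d8')
E
```

```text
t: 24.55
tool_pos: [492.8, -195.0, 223.4]
eef_rot: [0.879, -0.477, 0.003, -0.001]
force: [-0.2, -0.2, -1.1]
gripper_width: 1.0
```

View pics/w8.png

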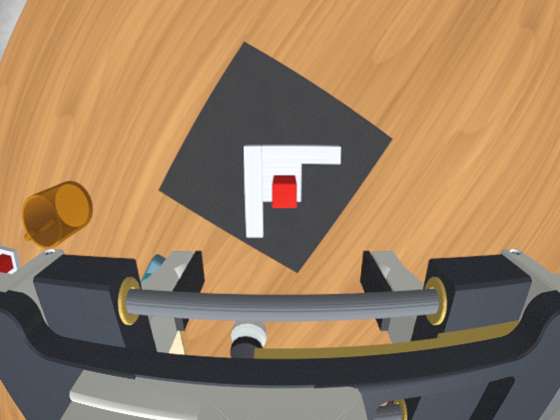

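View pics/s8.png

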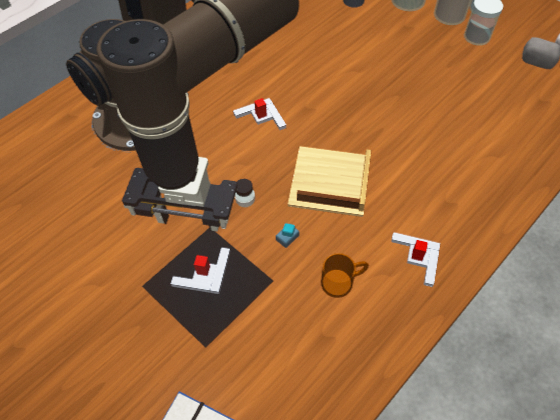

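Run:
```python
from h import *
crop('s8','s8c',(280,140,380,220),7)
f=load('d8')
print([px(f,*p).round(0) for p in [(303,270)]])
a=load('scene0')['image'].astype(int);b=load('s8')['image'].astype(int);d=np.abs(a-b).max(2)
for n,(u,v,U,V) in dict(jarR=(245,185,256,206),spec=(276,222,300,246),mug=(320,255,370,298)).items(): print(n,d[v:V,u:U].mean().round(1))
```

```text
[array([ 497., -184.,   60.])]
jarR 8.2
spec 9.1
mug 9.1
```

View pics/s8c.png

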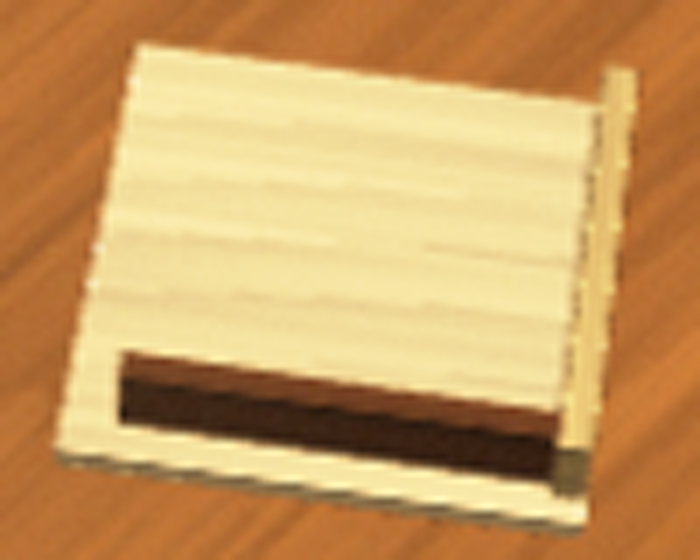

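The dark side is parallel to the board edge (slopes 0.140 and 0.139), the bystanders sit at their old pixels, and the square lies on the mat, released. Handing in.

```bash
python3 -c "
from plant import *
print(hand_in())"
```

```text
the job is handed in; nothing more can be done
None
```

The job is handed in, at about 25 s of the 72 s. I took the square from the black mat, felt for the pale side with it, pushed the dark side true and pressed it into the corner. I then laid it back on the mat and let go.

- **Pressing:** The force read about 5.5 N against the dark side and 5.7 N against the pale side, held for about 2.5 s. These are total wrist forces, so part of each may be friction from the other side.
- **Corner:** While pressed, the dark side was at 213.1° and the board edge at 213.3°, so it was within about 0.2° of true. After the square was lifted out, the scene picture showed it still parallel to the board edge (slopes 0.140 and 0.139).
- **Square:** It lies flat on the mat. The tool was at (491, −195) mm when it let go, about 26 mm and 12 mm from the mat's centre along the two axes. The gripper is open and about 19 cm above it.
- **Other things:** The mug, jar and specimen show at their old places in the last picture. The pixel-difference check gave about 8 to 9 grey levels for all three, with no unmoved patch for comparison, so I judged this by eye.
- **Disagreements:** The pale side's angle read between 122.8° and 123.65° in different pictures. I set the square's angle by the moment felt on contact instead. Touchdown on the mat pressed with about 8 N before I eased off.

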